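Lock the screen frame with the L-slot clamp

ROBOT

A 7-joint arm with a two-finger parallel gripper is mounted at the origin on the work surface. World frame = base frame: x ahead of the robot, y to its left, z up, the work surface at z = 0. Lengths are in m, angles in rad, forces in N, time in s.
With the tool pointing down it reaches from about 0.425 to 0.925 m from the base axis. Payload 6.8 kg.
Tool frame: the origin (TCP) lies on the front face of the gripper's body, between the roots of the fingers; the fingertips stand 73 mm ahead of it and the grasp point (between the pads) lies 54 mm ahead of it (env.nose_length is the distance from the TCP to the fingertips, in m); z points along the fingers, y is the line along which they close (so a half turn about z gives the same grasp; the last joint's range is limited). The gripper opens to 85 mm and grips with 20 to 120 N. Pads are 22 mm wide; open, the fingers measure 114 mm over their backs; the gripper's body (76 mm by 85 mm) begins 54 mm behind the grasp point. The pads swing forward as they close: fully open they stand 13 mm farther back than shut.
Start: joints at [1.06, 0.477, 0.022, 1.555, -0.011, 1.109, -0.083], TCP at [0.265, -0.621, 0.304] pointing down, gripper open.
Joint ranges: [-2.96, 2.96], [-0.34, 2.1], [-1.41, 1.46], [0.24, 2.44], [-1.37, 4.51], [0.17, 1.92], [-2.96, 2.96]. Speed limits (rad/s): [2.39, 2.39, 3.14, 3.14, 3.14, 3.14, 3.14].

INTERFACE

Orientations are given as a unit quaternion [w, x, y, z].
In Python, from cell import env, kin, camera, calibration, job gives the robot as it stands. The module is installed in compiled form; this text tells all that it offers. Calls block until the motion is done:
- env.reach(position, orientation): joint-space move of the TCP to a pose.
- env.movel(position, velocity=0.15, rot=None, stop_force=None): straight line of the TCP; rot=None keeps the orientation; velocity is the mean speed in m/s. With stop_force (N) it stops when the force on the tool has changed by that much, and returns True; else False.
- env.goto_joints(angles): joint-space move.
- env.grip(opening, f_grip=None): finger opening in m; f_grip is the grip in N (None keeps the last); returns when the fingers have stopped.
- env.dwell(seconds).
- kin.inverse_kinematics(position, orientation): joint angles nearest the present ones, or None.
- env.get_state(): the state.
- camera(name): name is "scene" or "top"; returns (picture, depth): 400x640x3 uint8, blue, green, red; 400x640 float32, m along the optical axis (not along the pixel's ray), 0 where there is no reading.
- calibration(name): a dict with "fx", "fy", "cx", "cy" (pixels), "rvec" (rotation vector, rad) and "tvec" (3), from world to camera coordinates, as OpenCV has them. Camera axes: x right, y down, z forward; pixel columns grow to the right and rows downward; lengths in m; the calibration is good to about 2 mm. A picture is of the moment at which its call begins. calibration takes no time and is no camera call.
A pose or a line that the arm cannot do raises env.PlanningError and nothing moves.
- job.job_done(): hands the job in; it is judged then, once.
The state is a dict: "time": time; "qpos": joint angles; "joint_velocities": joint speeds; "joint_torque": joint torques, N m; "tcp_pos": TCP position; "orientation": TCP orientation; "force": force on the tool from outside, world axes, zero at the start; "torque": the same for the moment, N m; "opening": finger opening in m; "gripper_force": force on a finger pad.
Only numpy, scipy, OpenCV 4.12 (cv2) and the standard library are available. Lean on these libraries where they do the work, as an engineer would, in place of code of your own. Each camera call takes 0.05 s, during which the arm holds its last target. There are 200 camera calls.

TASK

Lock the printing screen for the next print: with your fingertips, push the round clamp knob along the long leg of the L-shaped slot to the corner, then push it round the corner and fully home to the end of the short leg, so that its washer laps over the frame. Only push the knob from its side: do not take it between the fingers or lift it. Leave everything else on the bench where it is, and finish clear of the knob.

Things in the scene. Friction and masses are not known exactly. Their poses are not given: they have to be found in the camera images.
- clamp: Fixed printing board, plywood 395 x 390 x 10 mm, with a screen frame and, on its robot side, a steel gate plate with an L-shaped slot 16 mm wide. Origin: on the table, straight below the centre line of the slot's corner. x runs from the corner along the short leg to the frame, y along the long leg from its start to the corner, z up. Plate: x -45 to 59, y -125 to 40 mm, top 38 mm high.
- slot_start (a point): Centre of the knob's stem when it is at the far end of the long leg, at the height of the plate's top; 90 mm before the corner. The knob begins on the long leg, 0 to 40 mm from this point.
- slot_corner (a point): Centre of the stem when it is at the corner of the L, at plate-top height.
- slot_end (a point): Centre of the stem when it is at the closed end of the short leg, at plate-top height; 45 mm from the corner. The locked position. The aluminium frame's near rail begins 16 mm beyond this point; it is 30 mm wide and its top is 36 mm above the table.
- knob: Black round knob, 36 mm across, 4 to 50 mm above the plate's top, upright on a steel washer 56 mm across and 4 mm thick that lies on the plate. A 13 mm stem goes through the slot (1.5 mm play each side) to a flange below, so it cannot come out. About 0.25 kg; slides lightly (0.5 to 3 N, plain sliding, no spring), stays where left. Origin: on its axis at the washer's underside (plate-top height). Spins freely about z.
- knob_mid (a point): Point on the knob's axis 25 mm above its underside, about half-way up the knob.
- squeegee: Bystander, to be left alone: wood-handled squeegee 24 x 200 x 61 mm resting on the mesh inside the far part of the frame.
- tape_roll: Bystander, to be left alone: roll of tape, 84 mm across, 24 mm high, lying on the mesh.
- ink_jar: Bystander, to be left alone: white jar, 60 mm across, 75 mm high, on the board to the left (+y) of the gate plate.
- spatula: Bystander, to be left alone: ink spatula about 250 mm long lying on the table in front (-x) of the board.
- brush_pot: Bystander, to be left alone: white tub, 84 mm across, 105 mm high, with brush handles up to 205 mm, on the table right (-y) of the board.
- brush: Bystander, to be left alone: brush about 180 mm long lying on the table right of the board.
- bottle: Bystander, to be left alone: white bottle, 64 mm across, 170 mm high, on the table left of the board.
There are look-alikes about, which are no part of the job. What is shaped like the knob but green or purple is not meant.

How it is judged:
By the outcome, as a careful person would: the job done as asked, in the order asked, and still so for the second after the job is handed in, with the robot touching nothing.
It also fails if it takes over 45 s, if anything falls off the work surface, if the arm or the gripper's body presses on something with over 40 N, if the wrist force passes 120 N, or if a joint passes its speed limit or range.

## Working session

There is one attempt and no reset: what is moved stays moved. The work goes in short steps, each a Python script; the robot and the scene stay as the last script left them, time stands still between calls to the robot, and variables do not carry over. Pictures are saved under pics/ and viewed, at most 10 in all, crops included, and the job is handed in when it is done.

```bash
mkdir -p pics; cat > h.py <<'E'
import numpy as np, cv2
from cell import env, kin, camera, calibration, job
def P(name,u,v,d=None,z=None):
    c=calibration(name);R=cv2.Rodrigues(np.array(c["rvec"],float))[0];t=np.array(c["tvec"],float).ravel()
    r=R.T@np.array([(u-c["cx"])/c["fx"],(v-c["cy"])/c["fy"],1.]);o=-R.T@t
    return o+r*(d if d is not None else (z-o[2])/r[2])
def proj(name,p):
    c=calibration(name);K=np.array([[c["fx"],0,c["cx"]],[0,c["fy"],c["cy"]],[0,0,1.]])
    return cv2.projectPoints(np.array(p,float).reshape(-1,3),np.array(c["rvec"],float),np.array(c["tvec"],float),K,None)[0].reshape(-1,2)
E
python3 - <<'E'
from h import *
for n in("scene","top"):
    p,d=camera(n);cv2.imwrite(f"pics/{n}0.png",p);np.savez(f"{n}0.npz",p=p,d=d)
    c=calibration(n);R=cv2.Rodrigues(np.array(c["rvec"],float))[0];print(n,c,-R.T@np.array(c["tvec"]).ravel())
print(env.get_state()); print(env.nose_length)
E
```

```text
scene {'fx': 432.3252942821379, 'fy': 432.3252942821379, 'cx': 318.2213124451832, 'cy': 200.80513293319063, 'rvec': array([ 1.42821201,  2.31890872, -0.74009557]), 'tvec': array([ 0.18160669, -0.37522335,  1.24809062])} [0.9998976  0.30137478 0.80055093]
top {'fx': 456.9928855856072, 'fy': 456.9928855856072, 'cx': 317.2795655728438, 'cy': 207.10726907771675, 'rvec': array([ 2.13259028, -2.18160827,  0.09860613]), 'tvec': array([0.06901759, 0.54505987, 1.24338537])} [0.40801512 0.03603994 1.29618118]
{'time': 0.1, 'qpos': array([ 1.05987565,  0.47770272,  0.0223225 ,  1.55630797, -0.01152701,
        1.10928052, -0.08309753]), 'joint_velocities': array([-0.0011368 , -0.00210049,  0.00128525, -0.00246589,  0.00148604,
        0.00170236,  0.00018163]), 'joint_torque': array([ 5.15262174e-03, -5.97756529e+01,  1.61443133e+00, -2.81953561e+01,
        1.29472141e-02,  4.99814720e-03,  4.54316009e-06]), 'tcp_pos': array([ 0.264473  , -0.62060509,  0.30305115]), 'orientation': array([-7.60857851e-04,  9.79782228e-01,  2.00065411e-01, -1.95930833e-04]), 'force': array([ 0.67143851,  1.26644879, -0.17208527]), 'torque': array([0.07380859, 0.02748876, 0.03885202]), 'gripper_force': 0.0, 'opening': 0.08532670361103502}
0.0726
```

View pics/top0.png

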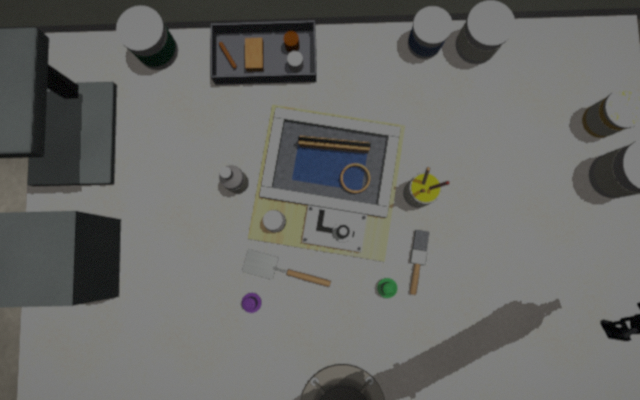

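View pics/scene0.png

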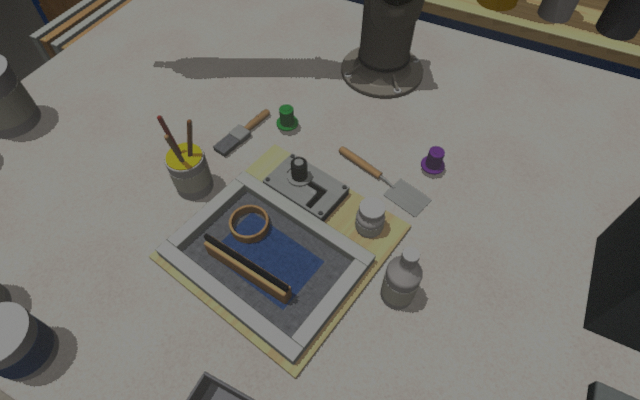

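The top view shows three knob-like things: a black one on the gate plate at (342,231), a green one at (387,288) and a purple one at (251,302). I choose the black one, which sits on the slotted plate. In the scene view it is at (299,168). Next is a close crop of both views.

```bash
python3 - <<'E'
from h import *
a=np.load("top0.npz")["p"][195:260,292:380]; b=np.load("scene0.npz")["p"][140:225,250:360]
A=cv2.resize(a,None,fx=8,fy=8,interpolation=cv2.INTER_CUBIC)
A=np.clip(A.astype(float)*1.5,0,255).astype(np.uint8)
for u in range(300,380,10): cv2.putText(A,str(u),((u-292)*8,10),0,.35,(0,0,255));cv2.line(A,((u-292)*8,12),((u-292)*8,18),(0,0,255))
for v in range(200,260,10): cv2.putText(A,str(v),(0,(v-195)*8+4),0,.35,(0,0,255))
cv2.imwrite("pics/topc.png",A)
B=cv2.resize(b,None,fx=7,fy=7,interpolation=cv2.INTER_CUBIC)
for u in range(260,360,10): cv2.putText(B,str(u),((u-250)*7,10),0,.35,(0,0,255));cv2.line(B,((u-250)*7,12),((u-250)*7,18),(0,0,255))
for v in range(150,225,10): cv2.putText(B,str(v),(0,(v-140)*7+4),0,.35,(0,0,255))
cv2.imwrite("pics/scenec.png",B)
E
```

```text
(no output)
```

View pics/topc.png

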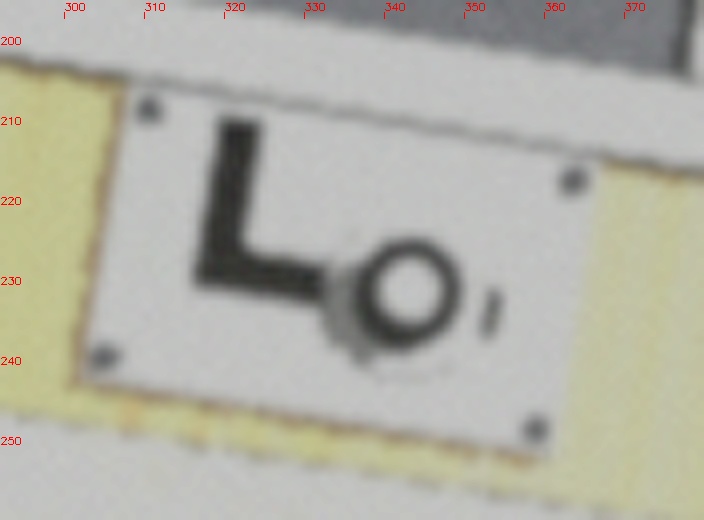

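View pics/scenec.png

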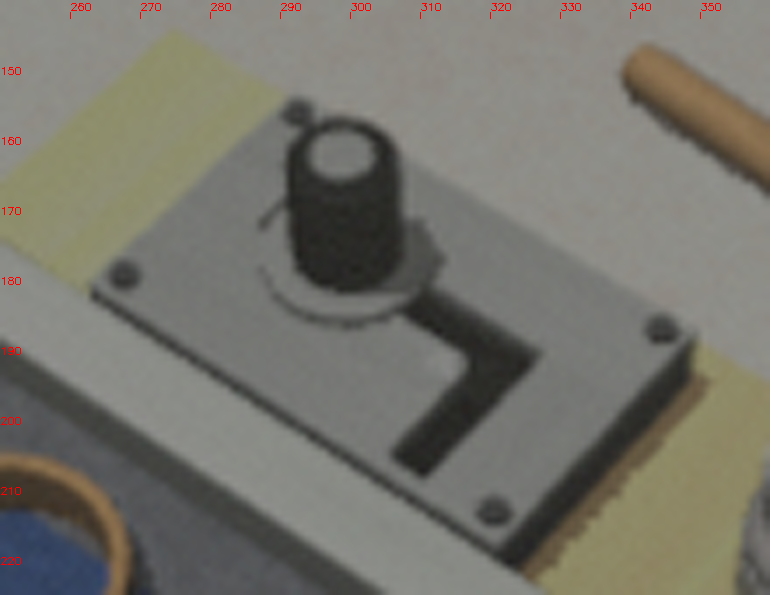

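The top crop confirms the black knob, with its cap centre at about pixel (343.2,231.5) and the slot running left to a corner at about (319,228). The short leg then runs up to about (322,210). In the scene crop the knob top is at about (298.5,162.5). I'll fit the plate pose from the L and plate corners in both views.

```bash
cat > fit.py <<'E'
from h import *
from scipy.optimize import least_squares
T=[((195,283),(-8,8)),((242,248),(8,-8)),((220,118),(53,8)),((262,122),(53,-8)),((78,380),(-45,40)),((122,85),(59,40))]
S=[((541,352),(-8,8)),((470,358),(8,-8)),((425,478),(53,8)),((390,455),(53,-8)),((690,345),(-45,40)),((505,550),(59,40)),((92,290),(59,-125))]
def pts(L,n,s,o): return [P(n,p[0]/s+o[0],p[1]/s+o[1],z=.038)[:2] for p,_ in L],np.array([m for _,m in L])/1e3
def fit(W,M):
    def f(q):
        c,s=np.cos(q[2]),np.sin(q[2]);return (M@np.array([[c,s],[-s,c]])+q[:2]-W).ravel()
    r=least_squares(f,[W[0][0],W[0][1],0]);return r.x,(r.fun.reshape(-1,2)*1e3).round(1)
t=pts(T,"top",8,(292,195));s=pts(S,"scene",7,(250,140))
for W,M in (t,s,(np.vstack([t[0],s[0]]),np.vstack([t[1],s[1]]))):
    q,r=fit(np.array(W),M);print(q.round(4),r.tolist())
def loc(p):
    c,s_=np.cos(q[2]),np.sin(q[2]);d=np.array(p)[:2]-q[:2];return np.array([c*d[0]+s_*d[1],-s_*d[0]+c*d[1]])*1e3
if __name__=="__main__":
    D=np.load("top0.npz")["d"]
    for n,u,v in(("top",292+409/8,195+292/8),("scene",250+342/7,140+157/7)):
        k=P(n,u,v,z=.088);print(n,"knob",k.round(4),loc(k).round(1))
    print("depth pts",[P("top",u,v,d=D[v,u]).round(4).tolist() for u,v in((343,231),(330,215),(311,235),(358,243))])
    for nm,z,(u,v) in(("jar",.075,(273,218)),):
        p=P("top",u,v,z=z);print(nm,p,loc(p))
E
python3 fit.py
```

```text
[ 0.486   0.053  -0.1721] [[-1.7, 1.9], [-0.4, -0.2], [1.5, 1.3], [0.5, 0.0], [-0.3, -1.2], [0.6, -1.9]]
[ 0.4895  0.0549 -0.1895] [[0.8, 2.1], [1.4, 2.3], [1.7, 1.2], [1.5, -1.0], [-5.9, -0.2], [1.2, -2.0], [-0.7, -2.3]]
[ 0.4878  0.054  -0.1785] [[0.1, 2.9], [1.3, 0.7], [3.3, 1.9], [2.1, 0.7], [1.8, 0.0], [2.5, -1.4], [-1.0, 1.1], [-0.2, 1.4], [-0.0, 0.8], [-0.1, -1.4], [-8.1, -1.6], [-0.9, -2.3], [-0.9, -2.8]]
top knob [ 0.4737 -0.0112  0.088 ] [ -2.3 -66.6]
scene knob [ 0.4765 -0.0099  0.088 ] [  0.2 -64.8]
depth pts [[0.4747, -0.0106, 0.0954], [0.5227, 0.0218, 0.0398], [0.4689, 0.0755, 0.0369], [0.444, -0.0529, 0.0388]]
jar [0.51498877 0.17546709 0.075     ] [  5.16499423 124.40230405]
```

```bash
cat >> h.py <<'E'
Q=np.array([.487,.054,-.175])
def W(x,y,z):  # clamp-frame mm (x,y), fingertip height m -> TCP
    c,s=np.cos(Q[2]),np.sin(Q[2]);return np.array([Q[0]+(c*x-s*y)/1e3,Q[1]+(s*x+c*y)/1e3,z+env.nose_length])
def L(p):
    c,s=np.cos(Q[2]),np.sin(Q[2]);d=(np.array(p)[:2]-Q[:2])*1e3;return np.array([c*d[0]+s*d[1],-s*d[0]+c*d[1]])
ORI=np.array([0,np.cos(Q[2]/2),np.sin(Q[2]/2),0])
def st(m=""):
    s=env.get_state();print(m,"t%.1f"%s["time"],"local",L(s["tcp_pos"]).round(1),"tip z",round(s["tcp_pos"][2]-env.nose_length,4),"F",s["force"].round(1),"op",round(s["opening"],4))
E
python3 - <<'E'
from h import *
for nm,u,v,z in(("pot",424,190,.105),("handle1",428,169,.2),("handle2",448,183,.2)): p=P("top",u,v,z=z);print(nm,p.round(3),L(p).round(0))
for a in((-1,-112,.2),(-1,-112,.054),(-1,-30,.054),(-50,1,.12),(-42,1,.054),(20,1,.054)):
    print(a,W(*a).round(3),kin.inverse_kinematics(W(*a),ORI))
s=env.get_state();p=s["tcp_pos"].copy();p[2]=.40
env.movel(p,velocity=.2)
env.grip(0.0,20);st()
env.reach(W(-1,-112,.2),ORI);st("above")
b,_=camera("scene");cv2.imwrite("pics/s1.png",b)
E
```

```text
pot [ 0.577 -0.225  0.105] [ 137. -259.]
handle1 [ 0.614 -0.217  0.2  ] [ 173. -244.]
handle2 [ 0.579 -0.263  0.2  ] [ 146. -296.]
(-1, -112, 0.2) [ 0.467 -0.056  0.273] [ 0.26143792  0.19466783 -0.30746811  2.04657345  0.07418644  0.91060191
 -1.83191729]
(-1, -112, 0.054) [ 0.467 -0.056  0.127] [ 0.12976912  0.41891704 -0.17079059  2.16588733  0.12928254  0.56599418
 -1.88159624]
(-1, -30, 0.054) [0.481 0.025 0.127] [ 0.05778297  0.44235503 -0.28739012  2.13354791  0.21892076  0.59281711
 -2.13151255]
(-50, 1, 0.12) [0.438 0.064 0.193] [ 0.15238956  0.29593318 -0.50097091  2.16732292  0.21299182  0.7242899
 -2.23646896]
(-42, 1, 0.054) [0.446 0.062 0.127] [ 0.01922536  0.41151285 -0.35032093  2.19966833  0.25802326  0.56804929
 -2.26861579]
(20, 1, 0.054) [0.507 0.052 0.127] [ 0.02793612  0.47884591 -0.30928774  2.0687785   0.24121206  0.62746386
 -2.19077788]
 t1.5 local [-101.7 -703.1] tip z 0.3275 F [-0.1  0.5  0.7] op -0.0001
above t3.7 local [  -0.6 -112.7] tip z 0.2002 F [0.2 0.1 0.2] op 0.0
```

View pics/s1.png

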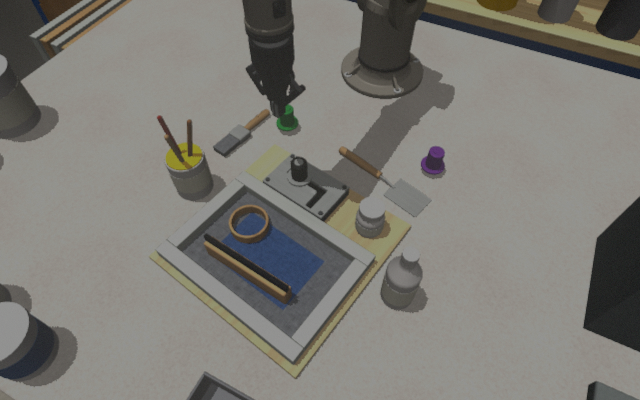

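The scene view shows the closed gripper above the plate's right end at about (275,110), with nothing disturbed. I'll descend and push along the long leg.

```bash
python3 - <<'E'
from h import *
print(env.movel(W(-1,-112,.055),velocity=.12,stop_force=8));st("down")
print(env.movel(W(-1,-45,.055),velocity=.05,stop_force=12));st("push")
a,_=camera("top");b,_=camera("scene")
A=cv2.resize(a[180:270,280:400],(640,480),interpolation=2);B=cv2.resize(b[130:230,240:370],(624,480),interpolation=2)
cv2.imwrite("pics/s2.png",cv2.resize(np.hstack([A,B]),(800,304)))
E
```

```text
False
down t5.1 local [  -0.6 -111.9] tip z 0.0556 F [ 0.4 -0.2  0. ] op 0.0001
False
push t6.6 local [ -1.1 -45. ] tip z 0.0549 F [-0.2  0.4 -0.3] op 0.0001
```

View pics/s2.png

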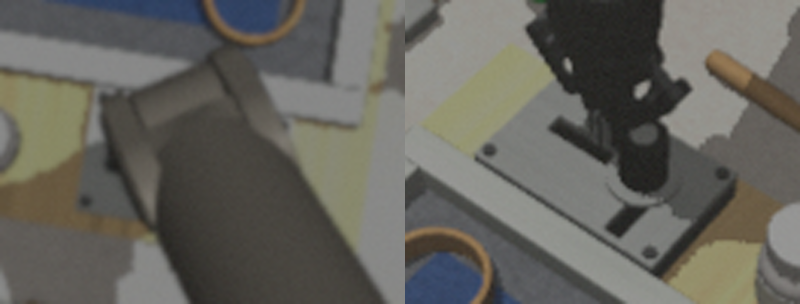

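The knob has moved along the slot (cap at about scene pixel (320,174)) and the fingers are pushing its side. I'll continue to the corner stop.

```bash
python3 - <<'E'
from h import *
k=P("scene",320,173.8,z=.088);print("knob was",L(k).round(1))
print(env.movel(W(-1,-22,.055),velocity=.02,stop_force=8));st("corner")
b,_=camera("scene")
B=cv2.resize(b[140:225,250:360],None,fx=7,fy=7,interpolation=2)
cv2.imwrite("pics/s3.png",B)
E
```

```text
knob was [-1.3 -9.4]
True
corner t7.5 local [ -1.2 -31.1] tip z 0.0549 F [-0.3 -2.   1.6] op 0.0003
```

View pics/s3.png

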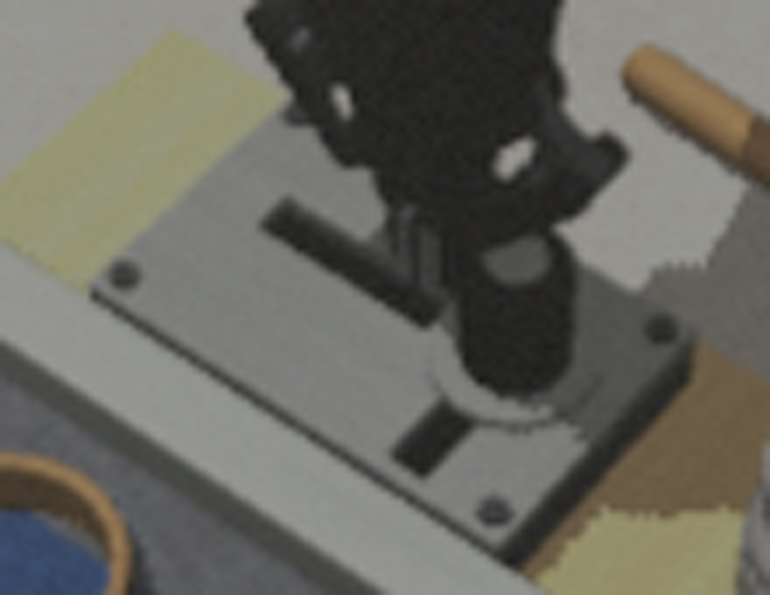

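The knob is at the corner (cap at about scene pixel (324,177)), and the stop force and tip position agree with that. Next I back off, lift, go round to the -x side, and push along the short leg.

```bash
python3 - <<'E'
from h import *
print("knob",L(P("scene",324,176.9,z=.088)).round(1))
env.movel(W(-1,-45,.055),velocity=.1)
env.movel(W(-1,-45,.13),velocity=.15)
env.movel(W(-45,1,.13),velocity=.15)
print(env.movel(W(-45,1,.055),velocity=.1,stop_force=8));st("down")
print(env.movel(W(8,1,.055),velocity=.04,stop_force=12));st("push")
print(env.movel(W(28,1,.055),velocity=.02,stop_force=8));st("end")
b,_=camera("scene")
cv2.imwrite("pics/s4.png",cv2.resize(b[140:225,250:360],None,fx=7,fy=7,interpolation=2))
E
```

```text
knob [0.4 2.3]
False
down t9.9 local [-44.6   1.1] tip z 0.0553 F [ 0.6 -0.3  0.7] op -0.0
False
push t11.4 local [8.1 1.1] tip z 0.0551 F [-0.5 -0.1 -0.8] op -0.0
True
end t12.0 local [19.1  0.9] tip z 0.0545 F [-1.2  0.5  0.1] op 0.0003
```

View pics/s4.png

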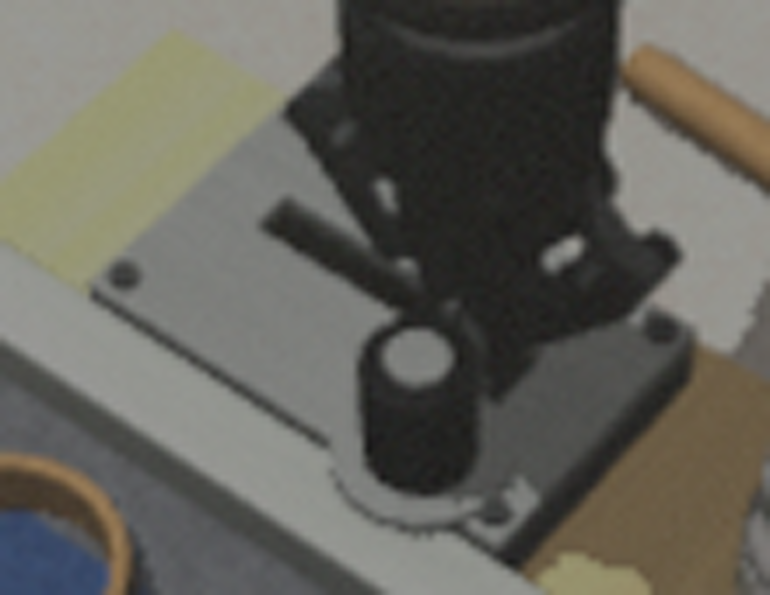

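The knob is at the end of the short leg (cap at about scene pixel (309.7,191)) and its washer laps over the frame rail. I'll retreat and check.

```bash
python3 - <<'E'
from h import *
print("knob",L(P("scene",309.7,191,z=.088)).round(1))
env.movel(W(-20,1,.055),velocity=.1)
env.movel(W(-30,1,.25),velocity=.2);st()
env.dwell(.3)
b,d=camera("scene");cv2.imwrite("pics/s5.png",b)
E
```

```text
knob [47.8  0.7]
 t13.7 local [-30.4   0.7] tip z 0.249 F [ 0.4 -0.1 -0.3] op 0.0002
```

View pics/s5.png

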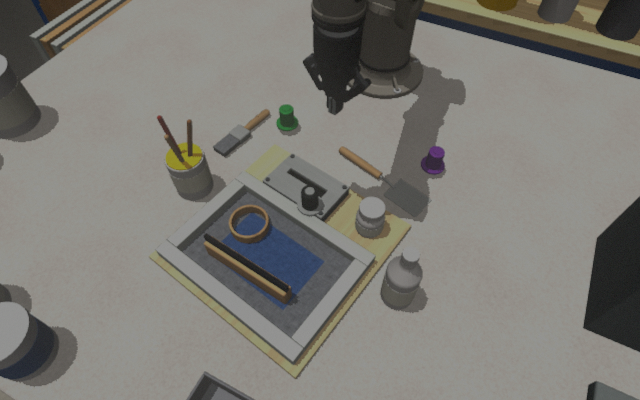

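The knob is home at about (310,192), its washer is over the rail, the gripper is clear, and everything else is where it was.

```bash
python3 -c "
from h import *
print(job.job_done())"
```

```text
the job is handed in; nothing more can be done
None
```

The clamp knob was pushed along the long leg to the corner, then round it and fully home at the end of the short leg with its washer over the frame; in the last picture the gripper was clear and nothing else had moved, and the job is handed in at about 14 s.

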